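Open the sifter dial and tip out the hazelnuts

ROBOT

A 6-joint arm with a two-finger parallel gripper is mounted at the origin on the work surface. World frame = base frame: x ahead of the robot, y to its left, z up, the work surface at z = 0. Lengths are in mm, angles in degrees, forces in N, time in s.
With the tool pointing down it reaches from about 350 to 850 mm from the base axis. Payload 8.1 kg.
Tool frame: the origin (TCP) lies at the very end of the fingers, on their centre line; the grasp point (between the pads) lies 19 mm behind it; x points along the fingers, y is the direction in which the jaws open and shut, and the axes are right-handed (so a half turn about x gives the same grasp; the last joint's range is limited). The gripper opens to 85 mm and grips with 20 to 120 N. Pads are 22 mm wide; open, the fingers measure 114 mm over their backs; the gripper's body (76 mm by 85 mm) begins 54 mm behind the grasp point. The pads swing forward as they close: fully open they stand 13 mm farther back than shut.
Start: joints at [-79.435, 7.471, 85.268, -0, 87.261, -4.893], TCP at [159.943, -578.294, 231.292] pointing down, gripper open.
Joint ranges: [-169.43, 169.43], [-51.17, 129.36], [1.28, 143.12], [-76.62, 256.62], [0, 156.53], [-152.29, 152.29]. Speed limits (degrees/s): [136.94, 136.94, 159.86, 180, 180, 180].

INTERFACE

Orientations are given as [roll, pitch, yaw] about the fixed x, y, z axes, in that order (R = Rz(yaw) Ry(pitch) Rx(roll)).
In Python, from bench import sensors, snapshot, r gives the robot as it stands. The module is installed in compiled form; this text tells all that it offers.
- The arm moves only by the tool drive_tool, never from a script. Its argument "moves" is one flat list of numbers, 6 for each row, row after row: the shift along the tool's x, y, z in cm, then the turn, a rotation vector about the tool's x, y, z in degrees. In form: [tx, ty, tz, wx, wy, wz, tx, ty, tz, wx, wy, wz, ...]. A call has 1 to 20 rows; each row shifts and turns the commanded pose from where the row before left it, along the tool's axes as they then stand; what a row does not reach is not made up. A row lasts 1/12 s, in which the tool goes at most 41.7 mm and 7.16 degrees, less where a joint would pass 70% of its speed; a pose out of reach is approached as far as the arm can. A call with a gripper value outside its range is refused whole. "hand" is the finger opening in cm, from 0 to 8.54, set as the call begins (left out, the last holds). The fingers move at their own pace and stop on an object; "grip_force" is the grip in N (left out, the last holds). Time passes only in rows, so rows that do not move let the fingers close. It gives the time, the measured TCP pose, the force and the opening at its end, in the units of the state.
- sensors.sense(): the state, without advancing time (a new reading comes with each control period).
- snapshot(name): name is "scene" or "top"; returns a dict with "image" (420x560x3 uint8, red, green, blue), "z_map" (420x560 float32, mm along the optical axis (not along the pixel's ray), 0 where there is no reading), "camera_matrix" (3x3 intrinsics, pixels), "eye" and "orientation" of the camera in the world. Camera axes: x right, y down, z forward; pixel columns grow to the right and rows downward; lengths in mm; the calibration is good to about 2 mm. A picture is of the moment at which its call begins.
- r.hand_in(): hands the job in, once; it reports no verdict.
The state is a dict: "time": time; "joint_pos": joint angles; "qd": joint speeds; "joint_efforts": joint torques, N m; "tool_pos": TCP position; "tcp_rot": TCP orientation; "ft_force": force on the tool from outside, world axes, zero at the start; "wrist_torque": the same for the moment, N m; "finger_gap": finger opening in mm.
Only numpy, scipy, OpenCV 4.12 (cv2) and the standard library are available. Lean on these libraries where they do the work, as an engineer would, in place of code of your own. Each camera call takes 0.05 s, during which the arm holds its last target.

TASK

The clear jar in the tipping stand holds two hazelnuts under a dial sifter lid. Turn the dial by its orange bar until its largest opening sits at the yellow pouring lip, with the jar still upright; then tip the jar right over by its red handle so that both nuts drop into the green tray, and let go.

Things in the scene. Friction and masses are not known exactly. Their poses are not given: they have to be found in the camera images.
- dial (a joint): Turn (rad) of the white dial, 78 mm across, in the jar's blue collar: 0 = largest opening (a 76 degree wedge, open to the edge; the slot and tiny holes are too small for a nut) exactly at the yellow lip; positive = turned anticlockwise from there, seen from above. Range -1.6 to 1.6, starts at 0.9 to 1.4. Light friction, 0.05 N m; stays where it is left.
- dial_bar (a point): Grip point on the orange bar across the middle of the dial: on the dial's axis, 21 mm above its white face, 9 mm below the bar's top, about 230 mm above the table. Bar 56 mm long (along this x), 12 mm thick (y), 30 mm high. z is up along the dial's axis; all tilts with the jar. The largest opening lies on the bar's -y side.
- tip_handle (a point): Grip point on the red handle, a level round bar 12 mm across, 66 mm long along this x, free 27 mm on each side of the point, at the robot's side of the stand. It is the end of an 80 mm crank fixed to the jar, so this frame tips with the jar; with the jar upright z is up and x, y are the stand's. The round bar may turn between the fingers.
- tip_axis (a point): Point on the jar's level tipping axis (which runs along this x), level with the grip point of the handle, 155 mm up; stand's axes. Upright, the crank leans 65 degrees from vertical to +y (handle 72.5 mm to +y, 33.8 mm up). Tipping takes it over the top to -y, 2.27 rad to the stop; nuts roll out by about 2 rad. Friction 0.25 N m; stays where left.
- tray (a point): Centre of the inner floor of the green catch tray fixed under the jar, 4 mm above the table; inside 114 mm along x, 182 mm along y, walls to 35 mm above the table. Stand's axes, z up. The jar's axis passes 40 mm away towards +y; the jar pours towards -y. Posts 175 mm high stand at its two x sides.
- nut_a_center (a point): Centre of a brown hazelnut, a ball 18 mm across, lying loose in the clear jar at the start.
- nut_b_center (a point): Centre of the other brown hazelnut, a ball 18 mm across, lying loose in the clear jar at the start.

How it is judged (in metres and radians):
On the way:
1. the largest opening is at the pouring lip while the jar is still upright (value of joint dial between -0.2 and 0.2 rad and angle between dial_bar's own z axis and vertical below 0.2 rad and height (world z) of each of nut_a_center, nut_b_center above 0.08 m), for 0.2 s.
At the end, for the whole second after the job is handed in: Both nuts lie inside the tray (centres within its inner walls and less than 32 mm above its floor) and the dial's largest opening is still at the lip within 0.3 rad; the jar may be left tipped or upright (x of nut_a_center in the frame of tray between -0.058 and 0.058 m and y of nut_a_center in the frame of tray between -0.092 and 0.092 m and z of each of nut_a_center, nut_b_center in the frame of tray below 0.032 m and x of nut_b_center in the frame of tray between -0.058 and 0.058 m and y of nut_b_center in the frame of tray between -0.092 and 0.092 m and value of joint dial between -0.3 and 0.3 rad); the robot touches nothing.
It also fails if it takes over 56 s, if anything falls off the work surface, if the arm or the gripper's body presses on something with over 40 N, if the wrist force passes 120 N, or if a joint passes its speed limit or range.

## Working session

There is one attempt and no reset: what is moved stays moved. The work goes in short steps, Python scripts to look and compute and a tool call to move; the robot and the scene stay as the last step left them, time stands still between calls to the robot, and variables do not carry over. Pictures are saved under pics/ and viewed, and the job is handed in when it is done.

Besides the shell and the picture viewer there is one more tool, called after ">>>" as name(argument=value, ...) on one line, values as JSON. drive_tool: Moves the arm, as the interface text tells. Its arguments: {"type":"object","properties":{"moves":{"type":"array","items":{"type":"number"}},"hand":{"type":"number"},"grip_force":{"type":"number"}},"required":["moves"]}

```bash
mkdir -p pics
python3 - <<'E'
from bench import sensors, snapshot, r
import cv2,numpy as np
s=sensors.sense()
for k in s: print(k,np.round(s[k],3))
for n in("scene","top"):
    d=snapshot(n); cv2.imwrite(f"pics/{n}0.png",d["image"][:,:,::-1]); np.savez(f"{n}0.npz",**d)
    print(n,d["camera_matrix"],d["eye"],d["orientation"])
E
```

```text
time 0.0
joint_pos [-7.9434e+01  7.5150e+00  8.5328e+01  1.0000e-03  8.7262e+01 -4.8930e+00]
qd [ 0.01   0.012 -0.009 -0.063 -0.012  0.143]
joint_efforts [ 3.0000e-03 -5.6939e+01 -5.0055e+01  0.0000e+00  1.5000e-02 -0.0000e+00]
tool_pos [ 159.856 -577.749  230.258]
tcp_rot [-95.454  89.895 100.005]
ft_force [ 0.757  0.106 -0.778]
wrist_torque [0.018 0.055 0.01 ]
finger_gap 85.398
scene [[505.82097733   0.         283.13291274]
 [  0.         505.82097733 210.5283701 ]
 [  0.           0.           1.        ]] [ 832.95860764 -439.02022582  530.43061703] [-123.06685854   -1.27283414   30.29712959]
top [[397.720141     0.         281.53727976]
 [  0.         397.720141   211.10662685]
 [  0.           0.           1.        ]] [519.20065622  42.08847724 817.31575573] [-177.08654768    1.45433252  -90.70478673]
```

View pics/scene0.png

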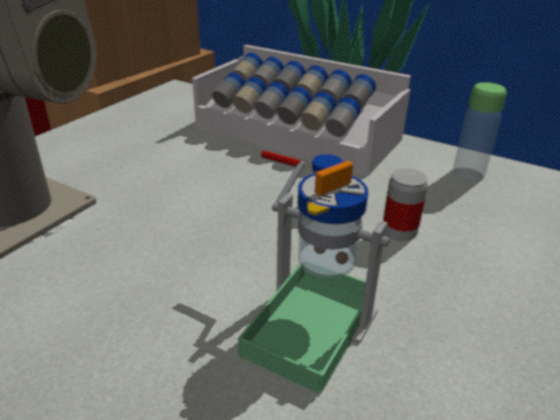

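View pics/top0.png

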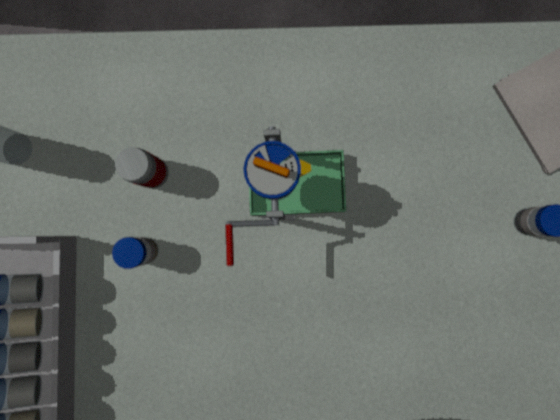

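The top view shows the collar at about (271,169), the orange bar at (270,166), the red handle at (229,245) and the tray running to (344,183). The jar pours towards image right, roughly world -y. In the scene view the nuts are at about (320,248) and (342,257). Next I'll measure these points.

```bash
cat > h.py <<'E'
import numpy as np,cv2
from scipy.spatial.transform import Rotation as R
def rot(d): return R.from_euler('xyz',d["orientation"],degrees=True).as_matrix()
def ray(d,u,v):
    return rot(d)@np.linalg.inv(d["camera_matrix"])@np.array([u,v,1.])
def onz(d,u,v,z):
    w=ray(d,u,v); e=np.array(d["eye"]); return e+w*(z-e[2])/w[2]
def cloud(d,m):
    v,u=np.nonzero(m&(d["z_map"]>0)); z=d["z_map"][v,u]
    K=np.linalg.inv(d["camera_matrix"]); p=(K@np.stack([u,v,np.ones_like(u)]))*z
    return (rot(d)@p).T+np.array(d["eye"])
def mask(d,name):
    h=cv2.cvtColor(d["image"],cv2.COLOR_RGB2HSV).astype(int);H,S,V=h[...,0],h[...,1],h[...,2]
    return {'orange':(H>=6)&(H<=17)&(S>190)&(V>120),'red':((H<5)|(H>174))&(S>170)&(V>90),
     'yellow':(H>=19)&(H<=30)&(S>170)&(V>100),'blue':(H>105)&(H<125)&(S>170)&(V>60),'green':(H>55)&(H<85)&(S>70)}[name]
def biggest(m,roi=None):
    m=m.copy()
    if roi: k=np.zeros_like(m);k[roi[1]:roi[3],roi[0]:roi[2]]=1;m&=k
    n,l,st,c=cv2.connectedComponentsWithStats(m.astype(np.uint8))
    i=1+np.argmax(st[1:,4]); return l==i,c[i],st[i]
E
python3 - <<'E'
from h import *
rois={'top':{'orange':(240,140,310,190),'red':(215,215,245,275),'yellow':(285,150,325,190),'blue':(235,135,310,205),'green':(240,140,350,225)},
'scene':{'orange':(310,155,360,200),'red':(255,145,305,170),'yellow':(300,195,335,220),'blue':(290,165,375,225),'green':(235,260,380,385)}}
for n in('top','scene'):
    d=dict(np.load(n+'0.npz'))
    for c in rois[n]:
        m,ce,st=biggest(mask(d,c),rois[n][c]); p=cloud(d,m)
        r=cv2.minAreaRect(np.argwhere(m)[:,::-1].astype(np.float32))
        print(n,c,ce.round(1),st,'rect',np.round(r[0],1),np.round(r[1],1),round(r[2],1),'med',np.median(p,0).round(1),'min',np.percentile(p,3,axis=0).round(1),'max',np.percentile(p,97,axis=0).round(1))
        zp={'orange':239,'red':195,'yellow':209,'blue':209,'green':35}[c]
        print('   corners',[onz(d,*q,zp)[:2].round(1).tolist() for q in cv2.boxPoints(r)], 'ctr',onz(d,*r[0],zp).round(1))
d=dict(np.load('top0.npz'))
im=cv2.resize(d["image"][100:300,180:380,::-1],(600,600),interpolation=cv2.INTER_CUBIC);cv2.imwrite('pics/topz.png',im)
d=dict(np.load('scene0.npz'))
im=cv2.resize(d["image"][140:340,230:430,::-1],(600,600),interpolation=cv2.INTER_CUBIC);cv2.imwrite('pics/scz.png',im)
E
```

```text
top orange [271.2 166. ] [254 158  34  17 127] rect [270.5 165.9] [35.1  5.9] 20.1 med [615.2  69.6 239.6] min [605.2  49.1 237.7] max [625.9  94.8 242. ]
   corners [[620.6, 97.4], [628.8, 94.3], [610.2, 46.1], [602.0, 49.2]] ctr [615.4  71.7 239. ]
top red [228.3 243.8] [226 225   5  40 168] rect [228.  244.5] [39.  4.] 90.0 med [502.1 141.8 194.7] min [471.  138.6 192.8] max [528.8 145.2 196.4]
   corners [[530.4, 145.0], [530.3, 138.7], [469.5, 139.0], [469.5, 145.3]] ctr [499.9 142.  195. ]
top yellow [304.8 167. ] [301 160  10  15  97] rect [305.5 167. ] [14.  9.] 90.0 med [617.6  20.3 209.9] min [608.4  13.9 207.9] max [627.   26.3 211.9]
   corners [[628.8, 26.2], [628.5, 12.4], [606.8, 12.7], [607.1, 26.5]] ctr [617.8  19.4 209. ]
top blue [275.5 161.9] [244 141  56  57 652] rect [271.5 169. ] [56. 55.] 90.0 med [637.6  63.3 208.3] min [573.6  31.2 204.3] max [656.2 111.2 211.6]
   corners [[659.9, 114.0], [658.4, 28.8], [571.6, 30.1], [572.9, 114.6]] ctr [615.5  71.8 209. ]
top green [318.1 185.5] [ 278  151   68   63 3002] rect [310.7 181.9] [60.9 67.4] 87.6 med [606.8 -16
[... 727 characters left out ...]
.9] [19.6  8.6] 17.4 med [618.1  18.1 208.1] min [607.9  10.1 205.8] max [628.9  24.5 209.3]
   corners [[611.9, 6.0], [605.9, 23.7], [630.8, 24.0], [636.0, 6.6]] ctr [621.3  14.9 209. ]
scene blue [334.9 206.7] [299 181  68  42 902] rect [331.3 203.1] [67.6 38.5] 5.4 med [637.9  36.9 204. ] min [587.5  26.3 186.8] max [657.8  74.4 208.8]
   corners [[611.3, -16.8], [572.5, 62.6], [652.1, 94.1], [681.4, 12.2]] ctr [630.6  35.7 209. ]
scene green [304.7 326.8] [ 239  266  126  119 9663] rect [304.2 319.6] [100.2 121.6] 26.6 med [614.7  16.8   3.5] min [559.6 -65.8   1.3] max [679.2 121.5  33.9]
   corners [[567.9, -90.2], [512.1, 143.2], [678.1, 117.9], [693.8, -90.8]] ctr [618.8   5.8  35. ]
```

View pics/topz.png

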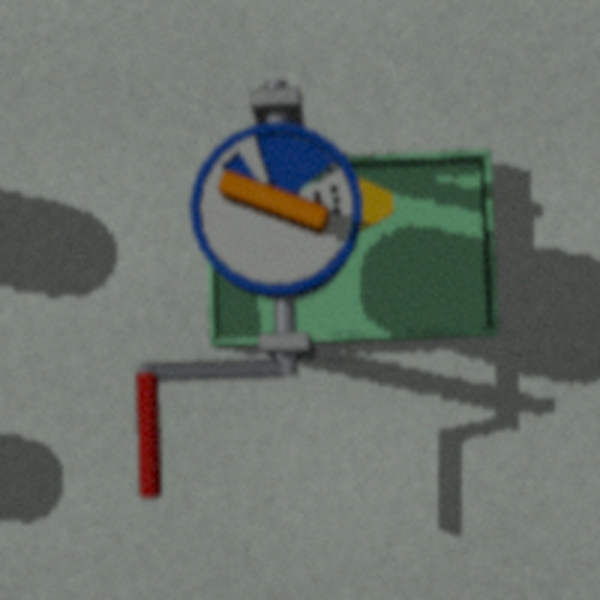

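View pics/scz.png

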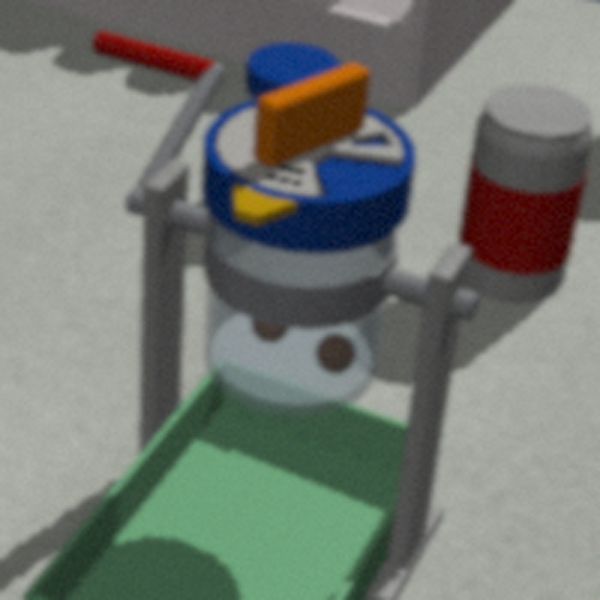

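```bash
cat >> h.py <<'E'
def pose(s): return np.array(s["tool_pos"]),R.from_euler('xyz',s["tcp_rot"],degrees=True)
def delta(s,pt,Rt):
    p,r=pose(s); return r.inv().apply(np.array(pt)-p), (r.inv()*Rt).as_rotvec(degrees=True)
def down(jaw): # tool x down, y at angle jaw from world x
    a=np.radians(jaw); x=np.array([0,0,-1.]);y=np.array([np.cos(a),np.sin(a),0]);return R.from_matrix(np.stack([x,y,np.cross(x,y)],1))
E
python3 - <<'E'
from h import *
from bench import sensors
s=sensors.sense()
p,r=pose(s);print(r.as_matrix().round(3))
for j in(-21,159):
    print(j,[v.round(2) for v in delta(s,(615.4,71,300),down(j))])
# heights
d=dict(np.load('top0.npz')); c=cloud(d,np.ones((420,560),bool))
for y0 in range(-400,400,100):
  print(y0,[int(np.max(c[(c[:,1]>=y0)&(c[:,1]<y0+100)&(c[:,0]>=x0)&(c[:,0]<x0+100),2],initial=-1)) for x0 in range(100,900,100)])
m,ce,st=biggest(mask(d,'red'),(215,215,245,275)); q=cloud(d,m)
print('handle yaw',np.degrees(np.arctan2(*np.linalg.svd(q[:,:2]-q[:,:2].mean(0),full_matrices=False)[2][0][::-1])))
m,ce,st=biggest(mask(d,'orange'),(240,140,310,190)); v,u=np.nonzero(m)
q=np.array([onz(d,a,b,239)[:2] for a,b in zip(u,v)]);print('bar',np.degrees(np.arctan2(*np.linalg.svd(q-q.mean(0),full_matrices=False)[2][0][::-1])),q.mean(0))
E
```

```text
[[-0.     0.267 -0.964]
 [ 0.002 -0.964 -0.267]
 [-1.    -0.002 -0.   ]]
-21 [array([ -68.77, -504.03, -612.03]), array([-5.354e+01, -5.000e-02,  8.000e-02])]
159 [array([ -68.77, -504.03, -612.03]), array([1.2646e+02, 1.0000e-01, 6.0000e-02])]
-400 [5, 6, 5, 5, 5, 5, 16, 16]
-300 [5, 5, 4, 4, 5, 4, 4, 5]
-200 [4, 4, 4, 5, 4, 5, 6, 4]
-100 [4, 6, 4, 5, 38, 37, 4, 5]
0 [5, 5, 5, 5, 213, 242, 5, 4]
100 [5, 5, 5, 196, 213, 213, 4, 5]
200 [4, 5, 6, 6, 5, 116, 6, 5]
300 [4, 4, 5, 97, 96, 118, 4, 4]
handle yaw -179.14591039519868
bar 69.49902563483461 [615.30222036  70.6993976 ]
```

>>> drive_tool(moves=[-0.5, -2.0, -2.4, 0, 0, 0, -0.5, -2.0, -2.4, 0, 0, 0, -0.5, -2.0, -2.4, 0, 0, 0, -0.5, -2.0, -2.4, 0, 0, 0, -0.5, -2.0, -2.4, 0, 0, 0, -0.5, -2.0, -2.4, 0, 0, 0, -0.5, -2.0, -2.4, 0, 0, 0, -0.5, -2.0, -2.4, 0, 0, 0, -0.5, -2.0, -2.4, 0, 0, 0, -0.5, -2.0, -2.4, 0, 0, 0, -0.5, -2.0, -2.4, 0, 0, 0, -0.5, -2.0, -2.4, 0, 0, 0, -0.5, -2.0, -2.4, 0, 0, 0, -0.5, -2.0, -2.4, 0, 0, 0, 0, -2.0, -2.4, 0, 0, 0, 0, -2.0, -2.4, 0, 0, 0, 0, -2.0, -2.4, 0, 0, 0, 0, -2.0, -2.4, 0, 0, 0, 0, -2.0, -2.4, 0, 0, 0, 0, -2.0, -2.4, 0, 0, 0], hand=8.5, grip_force=40)

```text
time: 1.77
tool_pos: [516.4, -63.3, 300.9]
tcp_rot: [-26.1, 90.0, 169.3]
ft_force: [-0.5, -0.2, -0.2]
finger_gap: 85.1
```

>>> drive_tool(moves=[0, -2.0, -2.6, 0, 0, 0, 0, -2.0, -2.6, 0, 0, 0, 0, -2.0, -2.6, 0, 0, 0, 0, -2.0, -2.6, 0, 0, 0, 0, -2.0, -2.6, 0, 0, 0, 0, 0, 0, -6, 0, 0, 0, 0, 0, -6, 0, 0, 0, 0, 0, -6, 0, 0, 0, 0, 0, -6, 0, 0, 0, 0, 0, -6, 0, 0, 0, 0, 0, -6, 0, 0, 0, 0, 0, -6, 0, 0, 0, 0, 0, -6, 0, 0, 0, 0, 0, -6, 0, 0, 0, 0, 0, 0, 0, 0, 0, 0, 0, 0, 0, 0])

```text
time: 3.1
tool_pos: [614.4, 66.2, 300.8]
tcp_rot: [-70.1, 90.0, 179.2]
ft_force: [-0.2, -0.5, 0.9]
finger_gap: 85.1
```

Run:
```python
from h import *
from bench import sensors
s=sensors.sense();print(s["time"],s["joint_pos"],s["tool_pos"],s["ft_force"])
print([v.round(2) for v in delta(s,(615.4,71,217),down(-20.7))])
```

```text
3.1 [1.39369451e+00 9.29141105e+00 7.60809005e+01 1.84467861e-03
 9.46755653e+01 2.21240082e+01] [614.42661587  66.17546447 300.8069768 ] [-0.16224014 -0.51431456  0.85559594]
[array([83.81, -0.73, -4.88]), array([-0.03,  0.02,  0.05])]
```

>>> drive_tool(moves=[1.0, 0, -0.1, 0, 0, 0, 1.0, 0, -0.1, 0, 0, 0, 1.0, 0, -0.1, 0, 0, 0, 1.0, 0, -0.1, 0, 0, 0, 1.0, 0, -0.1, 0, 0, 0, 1.0, 0, 0, 0, 0, 0, 1.0, 0, 0, 0, 0, 0, 0.7, 0, 0, 0, 0, 0, 0.6, 0, 0, 0, 0, 0, 0, 0, 0, 0, 0, 0, 0, 0, 0, 0, 0, 0])

```text
time: 4.02
tool_pos: [616.3, 70.8, 218.1]
tcp_rot: [-68.8, 90.0, -179.4]
ft_force: [0.9, 0.1, 0.4]
finger_gap: 85.0
```

>>> drive_tool(moves=[0, 0, 0, 0, 0, 0, 0, 0, 0, 0, 0, 0, 0, 0, 0, 0, 0, 0, 0, 0, 0, 0, 0, 0, 0, 0, 0, 0, 0, 0, 0, 0, 0, 0, 0, 0, 0, 0, 0, 0, 0, 0, 0, 0, 0, 0, 0, 0], hand=0.8, grip_force=30)

```text
time: 4.68
tool_pos: [615.5, 71.0, 218.7]
tcp_rot: [-74.6, 89.9, 174.9]
ft_force: [-5.0, -0.1, 4.2]
finger_gap: 11.5
```

Run:
```python
from h import *
from bench import sensors,snapshot
s=sensors.sense();print(s["time"],s["tool_pos"],s["ft_force"],s["finger_gap"],s["wrist_torque"])
d=snapshot("scene");cv2.imwrite("pics/s1.png",d["image"][:,:,::-1])
```

```text
4.6833 [615.54887825  71.04168146 218.68529406] [-4.96038104 -0.1350511   4.24770736] 11.505797038116171 [ 0.06077981  0.95945042 -0.08774738]
```

View pics/s1.png

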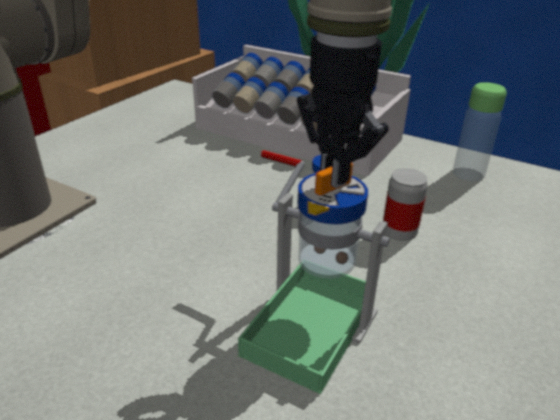

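The picture shows the fingers closed on the orange bar at about (335,178), with a gap of 11.5 mm. Next I turn the dial clockwise by about 68.5°.

>>> drive_tool(moves=[0, 0, 0, 5, 0, 0, 0, 0, 0, 5, 0, 0, 0, 0, 0, 5, 0, 0, 0, 0, 0, 5, 0, 0, 0, 0, 0, 5, 0, 0, 0, 0, 0, 5, 0, 0, 0, 0, 0, 5, 0, 0, 0, 0, 0, 5, 0, 0, 0, 0, 0, 5, 0, 0, 0, 0, 0, 5, 0, 0, 0, 0, 0, 5, 0, 0, 0, 0, 0, 5, 0, 0, 0, 0, 0, 5, 0, 0, 0, 0, 0, 3.5, 0, 0, 0, 0, 0, 0, 0, 0, 0, 0, 0, 0, 0, 0, 0, 0, 0, 0, 0, 0, 0, 0, 0, 0, 0, 0])

```text
time: 6.23
tool_pos: [615.6, 70.9, 218.6]
tcp_rot: [4.6, 89.9, -174.4]
ft_force: [-6.2, 0.1, 5.4]
finger_gap: 11.5
```

>>> drive_tool(moves=[0, 0, 0, 0, 0, 0, 0, 0, 0, 0, 0, 0, 0, 0, 0, 0, 0, 0, 0, 0, 0, 0, 0, 0, 0, 0, 0, 0, 0, 0, -1, 0, 0, 0, 0, 0, -1.5, 0, 0, 0, 0, 0, -1.5, 0, 0, 0, 0, 0, -1.5, 0, 0, 0, 0, 0, -1.5, 0, 0, 0, 0, 0, -1, 0, 0, 0, 0, 0, -1, 0, 0, 0, 0, 0, 0, 0, 0, 0, 0, 0], hand=8.5)

```text
time: 7.32
tool_pos: [617.3, 70.9, 311.3]
tcp_rot: [-178.7, 89.8, 2.2]
ft_force: [0.3, 0.1, 0.7]
finger_gap: 85.2
```

Run:
```python
from h import *
from bench import sensors,snapshot
s=sensors.sense();print(s["time"],s["joint_pos"],s["tool_pos"],s["ft_force"],s["finger_gap"])
p,r=pose(s);print(r.as_matrix().round(3))
print([v.round(2) for v in delta(s,(500.5,142,270),down(-89.1))])
d=snapshot("scene");cv2.imwrite("pics/s2.png",cv2.resize(d["image"][120:380,200:460,::-1],(600,600)))
m,ce,st=biggest(mask(d,'orange'),(300,150,370,210));q=cloud(d,m);print(q.mean(0),st,'bar yaw',np.degrees(np.arctan2(*np.linalg.svd(q[:,:2]-q[:,:2].mean(0),full_matrices=False)[2][0][::-1])))
```

```text
7.3167 [1.82826999e+00 9.51225081e+00 7.47524512e+01 1.63896162e-03
 9.55114167e+01 9.08680678e+01] [617.2589658   70.93947771 311.33890867] [0.26985867 0.06232342 0.67542592] 85.20945230210202
[[ 0.004  0.017 -1.   ]
 [ 0.    -1.    -0.017]
 [-1.    -0.    -0.004]]
[array([ 40.89, -73.  , 115.71]), array([ 0.06, -0.22,  0.01])]
[618.50464725  66.55408188 237.62389799] [315 163  41  13 184] bar yaw 2.279676166555347
```

View pics/s2.png

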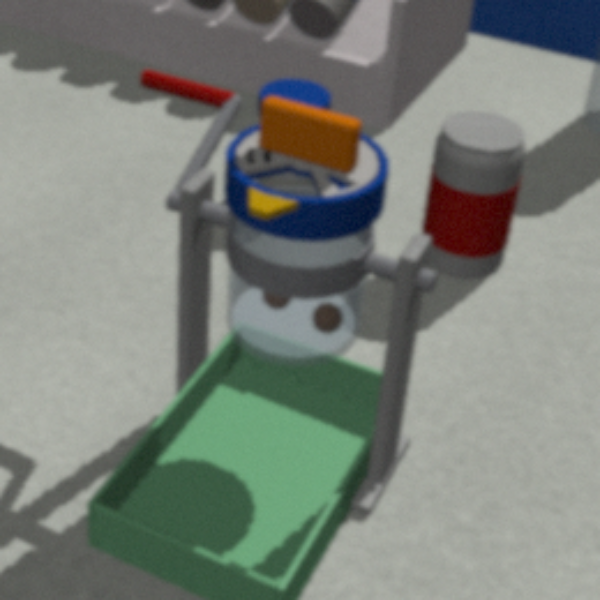

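The dial's large opening now faces the yellow lip at about (268,203) in the crop. The jar is still upright with both nuts inside at about (277,297) and (327,318). Next is the red handle.

>>> drive_tool(moves=[0, -0.7, 1.2, 0, 0, 0, 0, -0.7, 1.2, 0, 0, 0, 0, -0.7, 1.2, 0, 0, 0, 0, -0.7, 1.2, 0, 0, 0, 0, -0.7, 1.2, 0, 0, 0, 0, -0.8, 1.2, 0, 0, 0, 0, -0.8, 1.2, 0, 0, 0, 0, -0.8, 1.2, 0, 0, 0, 0, -0.8, 1.0, 0, 0, 0, 0, -0.6, 1.0, 0, 0, 0, 1, 0, 0, 0, 0, 0, 1, 0, 0, 0, 0, 0, 1, 0, 0, 0, 0, 0, 1, 0, 0, 0, 0, 0, 1, 0, 0, 0, 0, 0, 1, 0, 0, 0, 0, 0, 0, 0, 0, 0, 0, 0, 0, 0, 0, 0, 0, 0])

```text
time: 8.87
tool_pos: [498.7, 141.7, 247.2]
tcp_rot: [9.4, 89.9, -169.6]
ft_force: [-0.2, -0.1, 0.5]
finger_gap: 85.1
```

Run:
```python
from h import *
from bench import sensors,snapshot
s=sensors.sense();print(s["time"],s["joint_pos"],s["tool_pos"],s["ft_force"],s["finger_gap"])
print([v.round(2) for v in delta(s,(500.5,142,170),down(-89.1))])
d=snapshot("scene");cv2.imwrite("pics/s3.png",d["image"][:,:,::-1])
```

```text
8.8667 [ 1.01921858e+01 -5.48494670e+00  9.67216537e+01 -3.72847363e-04
  8.88774616e+01  9.92519693e+01] [498.73351488 141.68459538 247.18109642] [-0.24115205 -0.07425762  0.50729313] 85.07176139880318
[array([77.18, -0.31, -1.92]), array([ 0.04,  0.11, -0.02])]
```

View pics/s3.png

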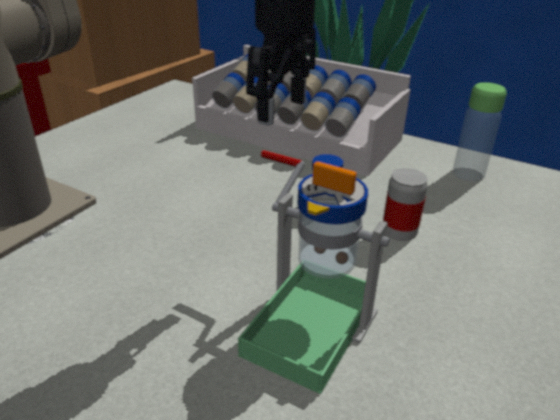

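The open fingers are above the red handle at (281,158), straddling it. I'll lower and close.

>>> drive_tool(moves=[0.8, 0, 0, 0, 0, 0, 0.8, 0, 0, 0, 0, 0, 0.8, 0, 0, 0, 0, 0, 0.8, 0, 0, 0, 0, 0, 0.8, 0, 0, 0, 0, 0, 0.8, 0, 0, 0, 0, 0, 0.8, 0, 0, 0, 0, 0, 0.8, 0, 0, 0, 0, 0, 0.8, 0, 0, 0, 0, 0, 0.4, 0, -0.2, 0, 0, 0, 0, 0, 0, 0, 0, 0, 0, 0, 0, 0, 0, 0])

```text
time: 9.92
tool_pos: [501.2, 142.0, 172.1]
tcp_rot: [5.6, 90.0, -173.4]
ft_force: [-0.1, -0.2, -0.3]
finger_gap: 85.2
```

>>> drive_tool(moves=[0, 0, 0, 0, 0, 0, 0, 0, 0, 0, 0, 0, 0, 0, 0, 0, 0, 0, 0, 0, 0, 0, 0, 0, 0, 0, 0, 0, 0, 0, 0, 0, 0, 0, 0, 0, 0, 0, 0, 0, 0, 0, 0, 0, 0, 0, 0, 0], hand=0.8, grip_force=25)

```text
time: 10.58
tool_pos: [501.3, 140.7, 172.4]
tcp_rot: [90.6, 89.9, -88.5]
ft_force: [-0.9, -6.0, 1.3]
finger_gap: 10.4
```

Run:
```python
from h import *
from bench import sensors,snapshot
s=sensors.sense();print(s["time"],s["joint_pos"],s["tool_pos"],s["ft_force"],s["finger_gap"])
d=snapshot("scene");cv2.imwrite("pics/s4.png",d["image"][:,:,::-1])
# arc: positions of handle vs crank angle from vertical
p=s["tool_pos"]
pr=None
for i,a in enumerate(np.radians(np.linspace(65,-65,27))):
    q=(80*np.sin(a),80*np.cos(a))
    if pr: print(i,'tx %.2f ty %.2f'%(-(q[1]-pr[1])/10,-(q[0]-pr[0])/10),end=' | ')
    pr=q
```

```text
10.5833 [ 10.12187247  -2.80292045 102.03047769  -0.1314182   80.79204434
  99.20959589] [501.26893494 140.65749656 172.4155512 ] [-0.89896374 -5.97243415  1.33364182] 10.380555094583709
1 tx -0.62 ty 0.32 | 2 tx -0.59 ty 0.37 | 3 tx -0.55 ty 0.42 | 4 tx -0.51 ty 0.47 | 5 tx -0.47 ty 0.51 | 6 tx -0.42 ty 0.55 | 7 tx -0.37 ty 0.59 | 8 tx -0.32 ty 0.62 | 9 tx -0.27 ty 0.64 | 10 tx -0.21 ty 0.67 | 11 tx -0.15 ty 0.68 | 12 tx -0.09 ty 0.69 | 13 tx -0.03 ty 0.70 | 14 tx 0.03 ty 0.70 | 15 tx 0.09 ty 0.69 | 16 tx 0.15 ty 0.68 | 17 tx 0.21 ty 0.67 | 18 tx 0.27 ty 0.64 | 19 tx 0.32 ty 0.62 | 20 tx 0.37 ty 0.59 | 21 tx 0.42 ty 0.55 | 22 tx 0.47 ty 0.51 | 23 tx 0.51 ty 0.47 | 24 tx 0.55 ty 0.42 | 25 tx 0.59 ty 0.37 | 26 tx 0.62 ty 0.32 |
```

View pics/s4.png

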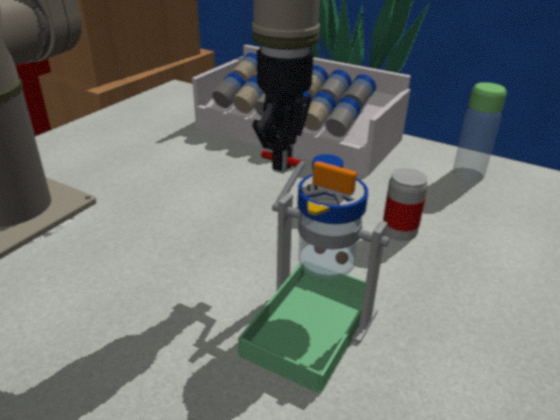

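The fingers hold the handle at about (281,160). I'll tip half way and check.

>>> drive_tool(moves=[-0.3, 0.16, 0, 0, 0, 0, -0.32, 0.2, 0, 0, 0, 0, -0.3, 0.18, 0, 0, 0, 0, -0.29, 0.19, 0, 0, 0, 0, -0.55, 0.42, 0, 0, 0, 0, -0.51, 0.47, 0, 0, 0, 0, -0.47, 0.51, 0, 0, 0, 0, -0.42, 0.55, 0, 0, 0, 0, -0.37, 0.59, 0, 0, 0, 0, -0.32, 0.62, 0, 0, 0, 0, -0.27, 0.64, 0, 0, 0, 0, -0.21, 0.67, 0, 0, 0, 0, -0.15, 0.68, 0, 0, 0, 0, -0.09, 0.69, 0, 0, 0, 0, -0.03, 0.7, 0, 0, 0, 0, 0, 0, 0, 0, 0, 0, 0, 0, 0, 0, 0, 0])

```text
time: 12.05
tool_pos: [503.2, 69.4, 221.0]
tcp_rot: [-164.3, 89.8, 16.7]
ft_force: [-0.4, 0.8, 6.6]
finger_gap: 10.9
```

Run:
```python
from h import *
from bench import sensors,snapshot
s=sensors.sense();print(s["time"],s["joint_pos"],s["tool_pos"],s["ft_force"],s["wrist_torque"],s["finger_gap"])
d=snapshot("scene");cv2.imwrite("pics/s5.png",d["image"][:,:,::-1])
```

```text
12.05 [ 2.02984696e+00 -6.82122274e+00  1.00689025e+02  4.81352561e-02
  8.59487974e+01  9.10713743e+01] [503.17197538  69.37164222 221.00026634] [-0.37134179  0.77547392  6.60241592] [0.34548078 0.09170247 0.12175549] 10.897456244806932
```

View pics/s5.png

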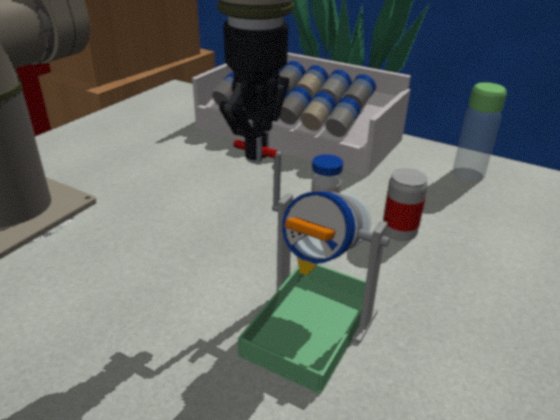

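The jar has tipped about 65°. The dial faces us and the lip is at (306,268). I'll carry on to near the stop, going gently at the end.

>>> drive_tool(moves=[0.03, 0.7, 0, 0, 0, 0, 0.09, 0.69, 0, 0, 0, 0, 0.15, 0.68, 0, 0, 0, 0, 0.21, 0.67, 0, 0, 0, 0, 0.27, 0.64, 0, 0, 0, 0, 0.32, 0.62, 0, 0, 0, 0, 0.37, 0.59, 0, 0, 0, 0, 0.42, 0.55, 0, 0, 0, 0, 0.47, 0.51, 0, 0, 0, 0, 0.51, 0.47, 0, 0, 0, 0, 0.55, 0.42, 0, 0, 0, 0, 0.59, 0.37, 0, 0, 0, 0, 0.4, 0.2, 0, 0, 0, 0, 0, 0, 0, 0, 0, 0, 0, 0, 0, 0, 0, 0, 0, 0, 0, 0, 0, 0, 0, 0, 0, 0, 0, 0, 0, 0, 0, 0, 0, 0])

```text
time: 13.6
tool_pos: [504.5, -2.5, 174.6]
tcp_rot: [159.3, 89.9, -19.8]
ft_force: [7.7, 0.5, -1.7]
finger_gap: 11.2
```

Run:
```python
from h import *
from bench import sensors,snapshot
s=sensors.sense();print(s["time"],s["joint_pos"],s["tool_pos"],s["ft_force"],s["wrist_torque"],s["finger_gap"])
d=snapshot("scene");cv2.imwrite("pics/s6.png",cv2.resize(d["image"][120:400,180:460,::-1],(600,600)))
```

```text
13.6 [-6.08608909e+00 -5.63463556e+00  1.04488617e+02 -3.20384565e-02
  8.10161229e+01  8.29747695e+01] [504.48953277  -2.50291025 174.57404952] [ 7.74346853  0.53399373 -1.65044755] [ 0.11664226 -1.27747173  0.10402534] 11.16496553467044
```

View pics/s6.png

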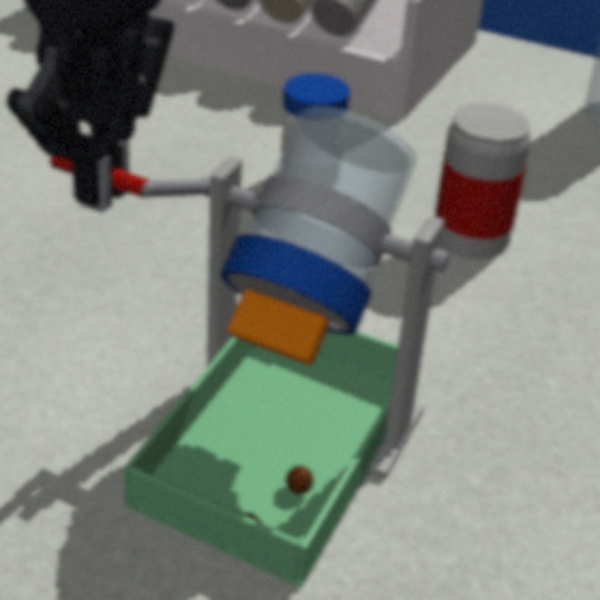

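One nut is visible in the tray at (300,480). What looks like the top of the other shows at (250,517), just behind the near wall. I'll release, retreat straight up and then check.

>>> drive_tool(moves=[0, 0, 0, 0, 0, 0, 0, 0, 0, 0, 0, 0, 0, 0, 0, 0, 0, 0, 0, 0, 0, 0, 0, 0, 0, 0, 0, 0, 0, 0, 0, 0, 0, 0, 0, 0, -1, 0, 0, 0, 0, 0, -1.5, 0, 0, 0, 0, 0, -1.5, 0, 0, 0, 0, 0, -1.5, 0, 0, 0, 0, 0, -1.5, 0, 0, 0, 0, 0, -1.5, 0, 0, 0, 0, 0, -1.5, 0, 0, 0, 0, 0, -1, 0, 0, 0, 0, 0, 0, 0, 2, 0, 0, 0, 0, 0, 2, 0, 0, 0, 0, 0, 2, 0, 0, 0, 0, 0, 0, 0, 0, 0], hand=8.5)

```text
time: 15.15
tool_pos: [441.5, -2.7, 285.1]
tcp_rot: [21.6, 90.0, -157.4]
ft_force: [-1.4, 0.0, -0.0]
finger_gap: 84.7
```

Run:
```python
from h import *
from bench import sensors,snapshot
s=sensors.sense();print(s["time"],s["tool_pos"],s["ft_force"],s["finger_gap"])
d=snapshot("scene");a=cv2.resize(d["image"][150:400,200:450,::-1],(400,400))
d=snapshot("top");b=cv2.resize(d["image"][100:280,200:380,::-1],(400,400))
cv2.imwrite("pics/s7.png",np.hstack([a,b]))
```

```text
15.15 [441.47264554  -2.74200095 285.12388206] [-1.4473664   0.03351476 -0.01873212] 84.68287486644606
```

View pics/s7.png

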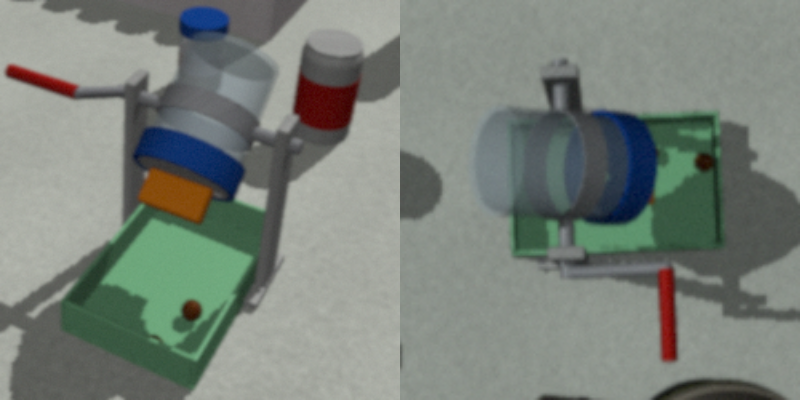

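Run:
```python
from h import *
from bench import snapshot
s=snapshot("scene");t=snapshot("top")
for d,n,(u0,v0,u1,v1) in((s,'scene',(240,270,370,390)),(t,'top',(250,145,350,220))):
    h=cv2.cvtColor(d["image"],cv2.COLOR_RGB2HSV).astype(int);m=((h[...,0]<20)|(h[...,0]>172))&(h[...,1]>100)&(h[...,2]>25)
    k=np.zeros_like(m);k[v0:v1,u0:u1]=1
    N,l,st,c=cv2.connectedComponentsWithStats((m&k).astype(np.uint8))
    for i in range(1,N):
        if st[i,4]>2: 
            q=cloud(d,l==i); print(n,st[i],c[i].round(1),'z=13:',onz(d,*c[i],13).round(1),'cloud',np.median(q,0).round(1),d["image"][l==i].mean(0).round())
a=cv2.resize(s["image"][290:400,230:340,::-1],(400,400),interpolation=cv2.INTER_CUBIC)
b=cv2.resize(t["image"][140:220,270:350,::-1],(400,400),interpolation=cv2.INTER_CUBIC)
cv2.imwrite("pics/s8.png",np.clip(np.hstack([a,b])*1.5,0,255))
```

```text
scene [286 270  47  20 597] [311.6 276.7] z=13: [575.3 113.2  13. ] cloud [627.1   5.7 112.4] [125.  71.  12.]
scene [315 338  10  12  91] [319.3 343.5] z=13: [647.4  -2.6  13. ] cloud [649.2  -6.6  17.8] [64. 36. 17.]
top [334 170   7   6  34] [336.7 172.4] z=13: [637.5 -50.9  13. ] cloud [636.9 -50.1  21.1] [38. 20.  8.][ WARN:0@1.873] global loadsave.cpp:1063 imwrite_ Unsupported depth image for selected encoder is fallbacked to CV_8U.
```

View pics/s8.png

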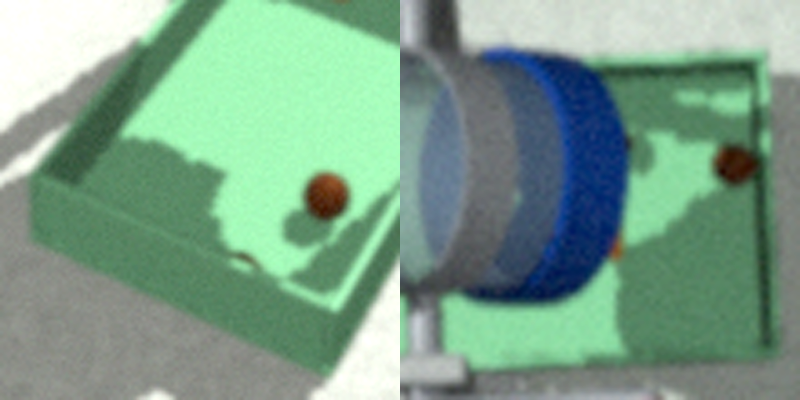

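Both nuts are in the tray. One is at about (648,-5). The other is at about (637,-51), against the near wall, where its top edge shows at (245,260) in the left crop. A last check of the bar's alignment, then hand in.

Run:
```python
from h import *
from bench import snapshot,sensors,r
d=snapshot("scene")
m,ce,st=biggest(mask(d,'orange'),(270,220,350,310));q=cloud(d,m);v=np.linalg.svd(q-q.mean(0),full_matrices=False)[2][0];print('bar axis',v.round(3),'off stand x deg',np.degrees(np.arccos(abs(v@[np.cos(.015),np.sin(.015),0]))))
s=sensors.sense();print(s["time"],s["qd"],s["ft_force"])
if abs(v[0])>.97: r.hand_in();print("handed in")
```

```text
bar axis [ 0.999  0.033 -0.009] off stand x deg 1.1269554819176515
15.4 [ 0.01722996  0.51153223 -0.14413837  0.02157469  0.08387318 -0.02395619] [0.05806417 0.47716541 0.31237039]
the job is handed in; nothing more can be done
handed in
```

I turned the dial about 68.5° clockwise by its orange bar, bringing the largest opening to the yellow lip while the jar was upright. I then tipped the jar over by its red handle to near the stop, released it and backed the gripper away. The job was handed in at about 15.4 s.

My last checks before hand-in:
- **Nuts:** both lie in the tray, at about (648, -5) and (637, -51) mm. Each camera clearly saw only one of them, because the near wall and the collar hid most of the other. The partial glimpses in each view agree with these positions.
- **Second nut:** the nut at (637, -51) rests against the tray's pouring-end wall, about 82 mm from the centre, where the limit is 92 mm.
- **Dial:** after tipping, the bar is about 1° off the stand's axis, so the opening is still at the lip.
- **Contact:** the gripper was open and clear, with about zero force. The highest reading in my spot checks was about 8 N; I did not log forces during the moves.

No check failed.

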